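# Check a hold-down clamp with a feeler blade

### The arm

A 6-joint arm with a two-finger parallel gripper is mounted at the origin on a cart in front of the work surface, level with it; the furniture and walls round the work are solid. World frame = base frame: x ahead of the robot, y to its left, z up, the work surface at z = 0. Lengths are in m, angles in degrees, forces in N, time in s.
With the tool pointing down it reaches from about 0.35 to 0.875 m from the base axis. Payload 4.2 kg.
Tool frame: the origin (TCP) lies midway between the tips of the shut fingers; the grasp point (between the pads) lies 19 mm behind it; z points along the fingers, y is the line along which they close (so a half turn about z gives the same grasp; the last joint's range is limited). The gripper opens to 87 mm and grips with 3 to 60 N. Pads are 19 mm wide; open, the fingers measure 117 mm over their backs; the gripper's body (75 mm by 190 mm) begins 51 mm behind the grasp point.
Start: joints at [-50.672, 22.042, 0.453, 0, -68.411, -14.817], TCP at [0.259, -0.569, 0.223] pointing down, gripper open.
Joint ranges: [-179.83, 179.83], [-69.29, 118.12], [-61.27, 80.66], [-181.25, 117.63], [-171.15, -9.14], [-177.46, 177.46]. Speed limits (degrees/s): [159.86, 159.86, 180, 180, 180, 180].

### API

Orientations are given as [roll, pitch, yaw] about the fixed x, y, z axes, in that order (R = Rz(yaw) Ry(pitch) Rx(roll)).
In Python, from workcell import env gives the robot as it stands. The module is installed in compiled form; this text tells all that it offers. Calls block until the motion is done:
- env.goto(position, orientation): joint-space move of the TCP to a pose.
- env.move_straight(position, rotation=None, rate=0.15, force_limit=None): straight line of the TCP; rotation=None keeps the orientation; rate is the mean speed in m/s. With force_limit (N) it stops when the force on the tool has changed by that much, and returns True; else False.
- env.set_joints(angles): joint-space move.
- env.gripper_to(opening, grasp_force=None): opening from 0.0 (shut) to 1.0 (fully open); grasp_force is the grip in N (None keeps the last); returns when the fingers have stopped.
- env.dwell(seconds).
- env.inverse_kinematics(position, orientation): joint angles nearest the present ones, or None.
- env.read_state(): the state.
- env.grab_frame(name): name is "scene" or "top"; returns a dict with "image" (400x640x3 uint8, blue, green, red), "fx", "fy", "cx", "cy" (pixels), "position" and "orientation" of the camera in the world. Camera axes: x right, y up, looking along -z (the intrinsics and any distortion apply to the point x, -y, -z); pixel columns grow to the right and rows downward; lengths in m; the calibration is good to about 2 mm. A picture is of the moment at which its call begins. There is no depth.
A pose or a line that the arm cannot do raises env.Unreachable and nothing moves.
- env.close_job(): hands the job in; it is judged then, once.
Trained networks look in a picture, given as the dict that the camera call returned (one of the last four; its "shot" number tells which), for a name from the list of things; names that differ only in an ending like _2 or _b are one class to them, and where a whole thing is asked for, a point or a joint stands for the part that bears it (a point fixed in the world has none). Each returns a list of dicts, best first, with "score" (0 to 1); they miss things now and then, are a little off and sometimes report something else, mostly with a low value. They report only what shows in the picture. A call takes as long as a camera call. They do not tell look-alikes from the thing itself.
- env.search_frame(picture, thing): "xyz" ([x, y, z] in m, in world coordinates, good to about 4 mm: the middle of the surface that is visible of it).
- env.trace(picture, thing): "mask" (400x640 bool, what is visible of it).
The state is a dict: "clock": time; "joint_positions": joint angles; "qvel": joint speeds; "joint_torque": joint torques, N m; "position": TCP position; "tool_rot": TCP orientation; "force": force on the tool from outside, world axes, zero at the start; "wrist_torque": the same for the moment, N m; "opening": opening from 0.0 (shut) to 1.0 (fully open); "finger_force": force on a finger pad.
Only numpy, scipy, OpenCV 4.12 (cv2) and the standard library are available. Lean on these libraries where they do the work, as an engineer would, in place of code of your own. Each camera call takes 0.05 s, during which the arm holds its last target. There are 200 camera calls.

### The job

Check the spring foot of the little bench clamp with the thick, broad feeler blade: take the blade by its upright grip and slide it, flat on the worktop, straight into the gap under the foot from the side of the turned-up lip, until its nose reaches the far edge of the foot. You should feel a light drag as the foot rides up on the blade; then let go and leave the blade in the gap. Leave the thin, narrow feeler blade where it lies.

Things in the scene. Friction and masses are not known exactly. Their poses are not given: they have to be found in the camera images.
- blade_thick: The feeler blade to use: flat steel, 100 mm long, 30 wide, 11 thick, lying on the worktop; on it stands a grey grip 20 x 20 mm in section, 11 to 56 mm above the worktop. Origin: underside, below the middle of the grip. x runs along the blade to its nose, 85 mm ahead of the origin (heel 15 mm behind); z up. 0.06 to 0.12 kg. It fits the 8 mm gap by lifting the sprung foot 3 mm.
- blade_thin: Bystander, to be left alone: the same kind of blade and grip, but only 14 mm wide and 6 mm thick (grip from 6 to 51 mm up), so it would slip under the foot without touching. Same origin and axes.
- clamp: Fixed clamp: bridge 52 mm high (spindle end 71) on two uprights, 84 mm between them, 150 mm over the flanges. Under it hangs a steel foot, 30 mm long (x) by 50 (y), underside 8 mm above the bare worktop. Origin: worktop under the foot's middle. x: front to back, the way the blade goes in; the foot's front lip rises at 15 degrees and ends 38 mm before the origin, 14 mm up. z up.
- foot (a joint): Height of the clamp's sprung foot above its rest, in m: 0 at rest (gap 8 mm), 0.003 when riding on the thick blade, at most 0.010. The spring presses down with about 2 N at rest and 3.5 N at 0.003; sliding the blade under it drags with some 5 to 18 N, most as it climbs the lip.
Things that resemble listed ones, but are neither listed nor needed, are in the scene too. Leave any purple look-alike of the blade_thick alone.

How it is judged (in metres and radians):
On the way:
1. the blade, in the fingers, enters under the foot and lifts it (value of joint foot above 0.0015 m and contact force between the fingers and blade_thick above 1 N and x of blade_thick in the frame of clamp above -0.125 m), for 0.1 s.
At the end, for the whole second after the job is handed in: The thick blade lies at rest and flat (within 7 degrees) in the gap, in line with the clamp within 15 degrees and 25 mm sideways, its nose at the foot's far edge or beyond (up to 12 mm short is allowed), and the foot rests on it, raised 1.5 to 6 mm (x of blade_thick in the frame of clamp between -0.082 and -0.035 m and y of blade_thick in the frame of clamp between -0.025 and 0.025 m and angle between the x axis of blade_thick and the x axis of clamp, either way round below 0.26 rad and angle between blade_thick's own z axis and vertical below 0.12 rad and value of joint foot between 0.0015 and 0.006 m and linear speed of blade_thick below 0.02 m/s); the robot touches nothing.
It fails at once if the thin blade is moved by more than 20 mm (distance of blade_thin from where it was at the start of the episode above 0.02 m).
It also fails if it takes over 48 s, if anything falls off the work surface, if the arm or the gripper's body presses on something with over 40 N, if the wrist force passes 120 N, or if a joint passes its speed limit or range.

## Working session

There is one attempt and no reset: what is moved stays moved. The work goes in short steps, each a Python script; the robot and the scene stay as the last script left them, time stands still between calls to the robot, and variables do not carry over. Pictures are saved under pics/ and viewed, at most 10 in all, crops included, and the job is handed in when it is done.

```bash
mkdir -p pics; python3 - <<'E'
from workcell import env
import cv2,numpy as np
for n in ("top","scene"):
    f=env.grab_frame(n); cv2.imwrite(f"pics/{n}1.png",f["image"])
    print(n,{k:v for k,v in f.items() if k!="image"})
    for t in ("blade_thick","blade_thin","clamp","foot"):
        print(t,[(np.round(d["xyz"],3).tolist(),round(d["score"],2)) for d in env.search_frame(f,t)])
        for d in env.trace(f,t):
            m=d["mask"];p=cv2.findNonZero(m.astype(np.uint8));print("  mask",round(d["score"],2),m.sum(),cv2.boundingRect(p) if p is not None else None)
print(env.read_state()["clock"])
E
```

```text
top {'fx': 364.61091084398396, 'fy': 364.61091084398396, 'cx': 324.37567148713856, 'cy': 197.21051991074813, 'position': array([0.36659764, 0.00266381, 0.93405033]), 'orientation': array([ 10.80232314,  -0.48043067, -90.89856164]), 'shot': 1}
blade_thick [([0.481, 0.274, 0.011], 0.82), ([0.491, -0.036, 0.011], 0.82)]
  mask 0.86 533 (203, 201, 19, 40)
  mask 0.75 452 (323, 198, 25, 40)
blade_thin [([0.459, -0.25, 0.01], 0.72)]
  mask 0.71 228 (415, 207, 11, 36)
  mask 0.32 456 (203, 202, 18, 38)
clamp [([0.604, 0.089, 0.051], 0.89)]
  mask 0.87 947 (259, 161, 57, 27)
foot [([0.589, 0.087, 0.012], 0.54)]
  mask 0.7 238 (278, 173, 20, 16)
scene {'fx': 418.31428468035955, 'fy': 418.31428468035955, 'cx': 321.3663420828219, 'cy': 198.13366758967598, 'position': array([-0.30630274, -0.67848563,  0.59358691]), 'orientation': array([ 62.26071044,  -1.24836255, -49.98303354]), 'shot': 2}
blade_thick [([0.458, 0.265, 0.008], 0.66), ([0.502, -0.032, 0.009], 0.65)]
  mask 0.86 301 (236, 170, 28, 19)
blade_thin [([0.436, -0.253, 0.018], 0.58)]
  mask 0.63 275 (371, 233, 29, 21)
clamp [([0.44, -0.255, 0.017], 0.72), ([0.604, 0.085, 0.028], 0.64)]
  mask 0.65 556 (296, 169, 45, 27)
foot [([0.606, 0.087, 0.011], 0.64)]
  mask 0.65 148 (307, 170, 19, 21)
  mask 0.34 318 (235, 170, 30, 20)
0.9
```

```bash
python3 - <<'E'
import cv2
a=cv2.imread("pics/top1.png")[145:265,180:440]
cv2.imwrite("pics/topcrop.png",cv2.resize(a,None,fx=3,fy=3,interpolation=cv2.INTER_CUBIC))
E
```

```text
(no output)
```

View pics/topcrop.png

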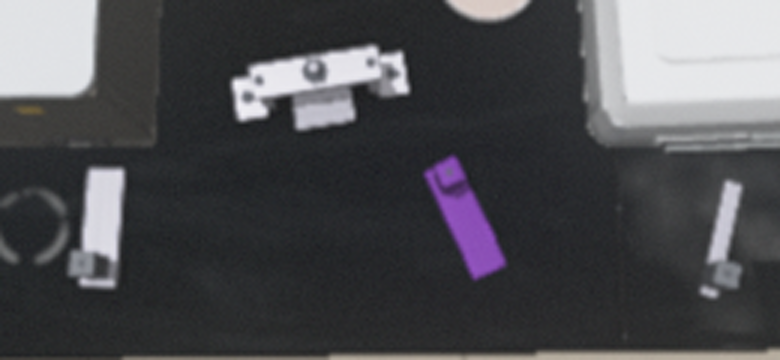

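View pics/scene1.png

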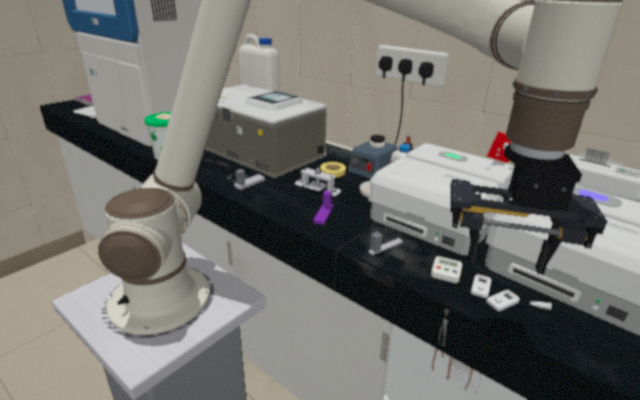

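Candidates in the top image are the steel broad blade at (212,220), the purple one at (335,217) and the narrow steel one at (420,225). The blade at (212,220) fits: it is steel-coloured and broad, while purple is the look-alike and the narrow one is blade_thin. The clamp is at (285,175) with its lip facing the robot. I'll confirm with one enlarged crop and measure the corners from it.

```bash
cat > h.py <<'E'
import numpy as np,cv2
from scipy.spatial.transform import Rotation as R
def ray(f,px,z):
    px=np.atleast_2d(px).astype(float)
    d=np.c_[(px[:,0]-f["cx"])/f["fx"],-(px[:,1]-f["cy"])/f["fy"],-np.ones(len(px))]
    d=R.from_euler("xyz",f["orientation"],degrees=True).apply(d); p=f["position"]
    return p+d*((z-p[2])/d[:,2])[:,None]
def box(f,m,z):   # min-area rectangle of a mask on the plane z: centre, sizes, angle of long side
    ys,xs=np.nonzero(m); w=ray(f,np.c_[xs,ys],z)[:,:2]
    c,s,a=cv2.minAreaRect((w*1000).astype(np.float32))
    return np.round(c,1),np.round(s,1),round(a,1)
E
python3 - <<'E'
from workcell import env
import pickle
from h import *
f=env.grab_frame("top"); pickle.dump(f,open("top.pkl","wb"))
m=env.trace(f,"blade_thick")
for d in m: print(round(d["score"],2),box(f,d["mask"],.011))
print("clamp",box(f,env.trace(f,"clamp")[0]["mask"],.052)); print("foot",box(f,env.trace(f,"foot")[0]["mask"],.012))
a=f["image"][155:250,195:325]
cv2.imwrite("pics/crop2.png",cv2.resize(a,None,fx=6,fy=6,interpolation=cv2.INTER_CUBIC))
E
```

```text
0.84 (array([485.7, 278.4]), array([41.1, 97.4]), 88.4)
0.82 (array([490.5, -33.7]), array([101.9,  33.4]), 25.4)
clamp (array([592.7,  86.1]), array([ 58.4, 138.9]), 5.5)
foot (array([589.2,  87.7]), array([28.8, 48.2]), 10.9)
```

View pics/crop2.png

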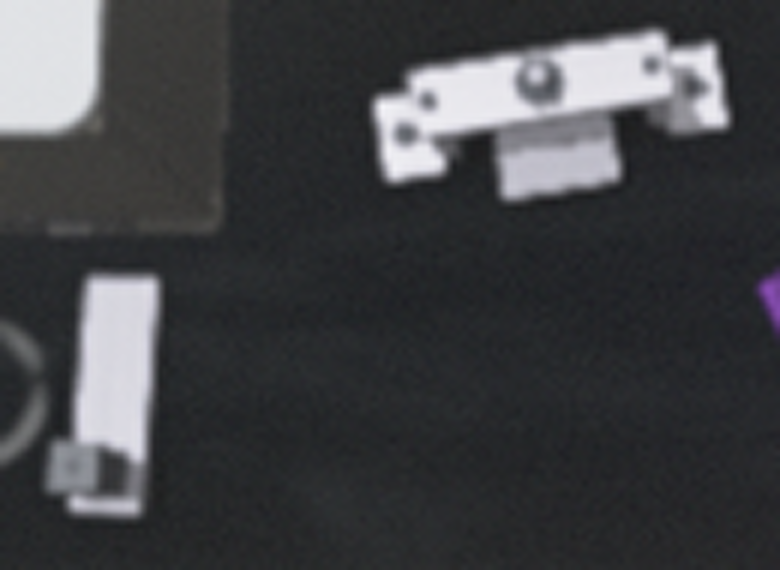

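The crop shows the broad steel blade (crop 67–160, 274–517) with its grip at the robot end, and the clamp foot's lip edge at (502,200)–(622,181), facing the robot.

```bash
python3 - <<'E'
import pickle
from h import *
f=pickle.load(open("top.pkl","rb"))
w=lambda P,z: ray(f,(np.array(P)+.5)/6-.5+[195,155],z)[:,:2]
ang=lambda v: np.degrees(np.arctan2(v[1],v[0]))
b=w([(86,274),(160,275),(140,517),(67,513)],.011)
print("blade",b.round(4).tolist()); v=(b[0]+b[1]-b[2]-b[3])/2
n=(b[0]+b[1])/2; print("len",np.linalg.norm(v),"ang",ang(v),"origin from nose",n-.085*v/np.linalg.norm(v),"from heel",n-v+.015*v/np.linalg.norm(v))
print("grip top",w([(72,468)],.056))
B=w([(408,72),(665,30),(672,98),(420,140)],.052); print("bridge",B.mean(0),"ang",ang(B[0]-B[1])-90,ang(B[3]-B[2])-90,np.linalg.norm(B[0]-B[1]))
L=w([(502,200),(622,181)],.014); a=np.radians(ang(L[0]-L[1])-90)
print("lip",L.tolist(),"ang",np.degrees(a),"origin",L.mean(0)+.038*np.array([np.cos(a),np.sin(a)]),"spindle",w([(540,75)],.071))
E
```

```text
blade [[0.5388, 0.2886], [0.5379, 0.257], [0.4349, 0.2615], [0.4371, 0.2921]]
len 0.1024480349659709 ang -2.2479064138486535 origin from nose [0.45343803 0.27611543] from heel [0.45099188 0.27621145]
grip top [[0.45154456 0.27679146]]
bridge [0.60858124 0.09024091] ang 8.893143904858604 9.006207878406641 0.10841202573447391
lip [[0.5680798398550824, 0.11075303493806815], [0.5757377859573893, 0.05919394031557071]] ang 8.448239222776124 origin [0.60949647 0.09055629] spindle [[0.60752725 0.08899931]]
```

```bash
python3 - <<'E'
from workcell import env
from h import *
s=env.read_state(); print(s["tool_rot"],s["clock"])
yaws=[-2.2,177.8]
q=s["joint_positions"]
c=[(np.abs(np.array(j)-q).max(),y,np.round(j)) for y in yaws if (j:=env.inverse_kinematics([.452,.276,.25],[180,0,y])) is not None]
c.sort(key=lambda t:t[0]); print(c); y=c[0][1]; o=[180,0,y]
env.gripper_to(.65)
env.goto([.452,.276,.25],o)
env.move_straight([.452,.276,.08],rate=.2)
print(env.move_straight([.452,.276,.018],rate=.08,force_limit=8))
f=env.grab_frame("scene"); cv2.imwrite("pics/s3.png",cv2.resize(f["image"][110:240,170:370],None,fx=4,fy=4,interpolation=cv2.INTER_CUBIC))
env.gripper_to(0,grasp_force=45)
s=env.read_state(); print({k:np.round(s[k],3) for k in("clock","position","tool_rot","opening","finger_force","force")})
E
```

```text
[ 1.79996798e+02  9.76540640e-04 -1.55491291e+02] 1.1
[(np.float64(99.64371756181413), -2.2, array([ 49.,  12., -10.,   0., -68.,  39.])), (np.float64(126.35312452490672), 177.8, array([  49.,   12.,  -10.,   -0.,  -68., -141.]))]
False
{'clock': np.float64(7.65), 'position': array([0.452, 0.276, 0.018]), 'tool_rot': array([-1.79997e+02, -4.00000e-03, -2.19800e+00]), 'opening': np.float64(0.229), 'finger_force': np.float64(44.998), 'force': array([-0.117,  0.577, -0.289])}
```

View pics/s3.png

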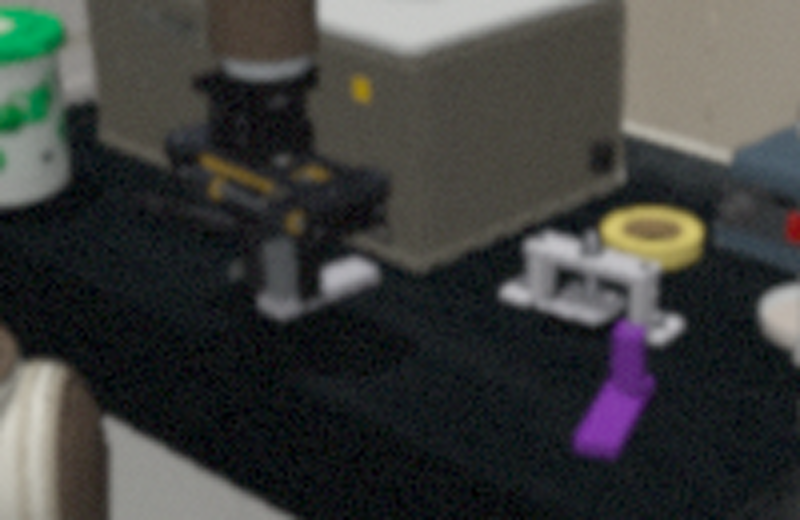

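The picture shows the fingers around the grip at crop (285,265). The opening is 20 mm, so the blade is held. Next: carry it to the front of the clamp, set it down and check the alignment.

```bash
cat >> h.py <<'E'
C=np.array([.609,.090]); Y=8.8; U=np.array([np.cos(np.radians(Y)),np.sin(np.radians(Y))])
at=lambda x,z: [*(C+x*U),z]
E
python3 - <<'E'
from workcell import env
from h import *
env.move_straight([.452,.276,.045],rate=.1)
env.move_straight(at(-.165,.045),[180,0,Y],rate=.12)
print(env.move_straight(at(-.165,.0182),rate=.04,force_limit=6))
s=env.read_state(); print({k:np.round(s[k],3) for k in("clock","position","tool_rot","opening","finger_force","force")})
f=env.grab_frame("top"); cv2.imwrite("pics/t4.png",cv2.resize(f["image"][155:245,240:370],None,fx=6,fy=6,interpolation=cv2.INTER_CUBIC))
import pickle; pickle.dump(f,open("top2.pkl","wb"))
E
```

```text
True
{'clock': np.float64(10.633), 'position': array([0.445, 0.064, 0.018]), 'tool_rot': array([1.79954e+02, 1.22000e-01, 8.81100e+00]), 'opening': np.float64(0.226), 'finger_force': np.float64(45.001), 'force': array([-0.536, -0.335,  3.401])}
```

View pics/t4.png

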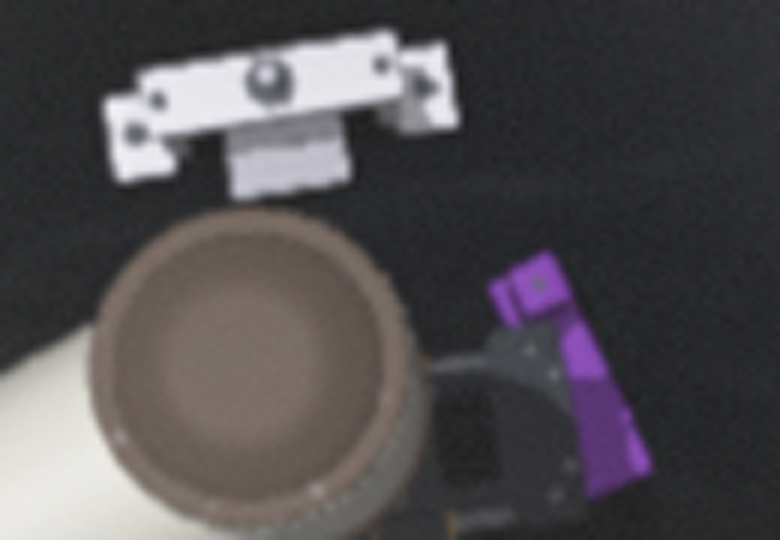

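The wrist hides the blade in this view, but the grasp has not slipped and the clamp, lip edge (232,198)–(350,180), is where I measured it. The gripper body passes above the purple grip (88 mm against 56 mm). Sliding in now.

```bash
python3 - <<'E'
from workcell import env
from h import *
for x in (-.135,-.12,-.11,-.10,-.085,-.066):
    hit=env.move_straight(at(x,.018),rate=.03,force_limit=35)
    s=env.read_state(); print(x,hit,np.round(s["force"],1),np.round(s["position"],4),s["opening"],round(s["clock"],1))
    if hit: break
f=env.grab_frame("scene"); cv2.imwrite("pics/s5.png",cv2.resize(f["image"][130:220,240:370],None,fx=6,fy=6,interpolation=cv2.INTER_CUBIC))
E
```

```text
-0.135 False [-3.9 -0.8  7.6] [0.4741 0.0685 0.018 ] 0.2301002651184642 11.9
-0.12 False [-3.6 -1.6  5.5] [0.4896 0.0711 0.018 ] 0.22743138127126178 12.5
-0.11 False [-2.2 -1.   5.3] [0.4998 0.0728 0.018 ] 0.22663437288986116 13.0
-0.1 False [-11.4  -1.8  15. ] [0.5055 0.0728 0.018 ] 0.22776928448623732 13.5
-0.085 False [-12.3  -3.1  16.4] [0.5193 0.0745 0.0179] 0.22432825546808538 14.1
-0.066 False [-11.7  -2.6  15.9] [0.538  0.0775 0.0179] 0.22399944539901487 14.9
```

View pics/s5.png

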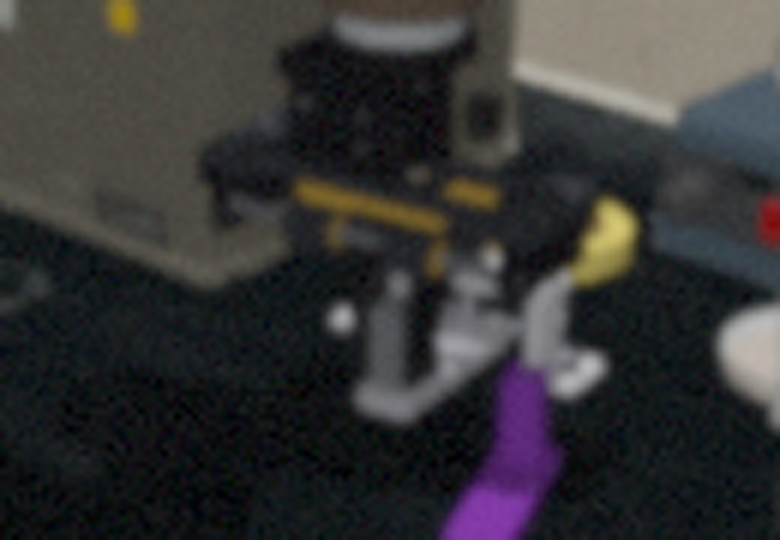

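The drag was about 11 N and steady, and the TCP is now at clamp x ≈ -0.072, so the nose is at the foot's far edge. Releasing and backing off.

```bash
python3 - <<'E'
from workcell import env
from h import *
env.gripper_to(.55); env.dwell(.2)
p=env.read_state()["position"]; env.move_straight([p[0],p[1],.2],rate=.12)
env.goto([.42,-.12,.28],[180,0,Y])
f=env.grab_frame("top"); cv2.imwrite("pics/t6.png",cv2.resize(f["image"][155:245,240:370],None,fx=6,fy=6,interpolation=cv2.INTER_CUBIC))
print(env.read_state()["clock"])
E
```

```text
18.65
```

View pics/t6.png

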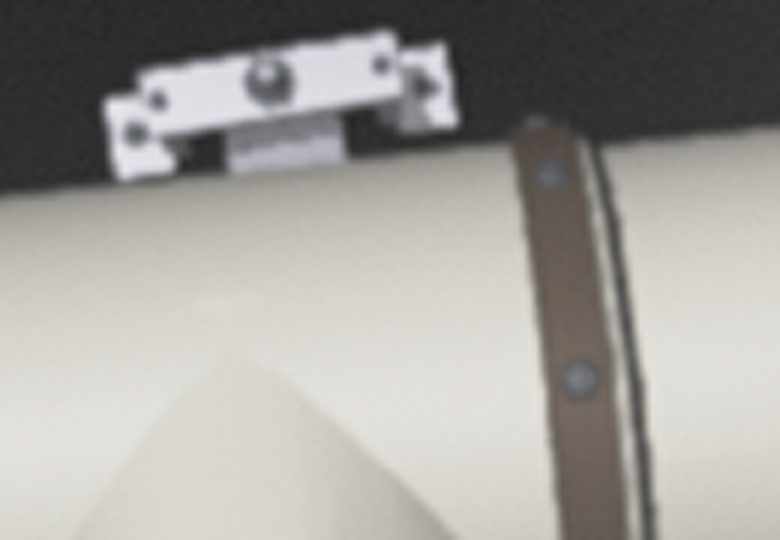

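The arm hides the blade; only the clamp shows, at (110–460, 30–180). I'll swing the arm further aside and look again.

```bash
python3 - <<'E'
from workcell import env
from h import *
import pickle
env.set_joints([-50.672, 22.042, 0.453, 0, -68.411, -14.817])
f=env.grab_frame("top"); pickle.dump(f,open("top3.pkl","wb")); cv2.imwrite("pics/t7.png",cv2.resize(f["image"][155:245,240:370],None,fx=6,fy=6,interpolation=cv2.INTER_CUBIC))
print(env.read_state()["clock"])
E
```

```text
20.45
```

View pics/t7.png

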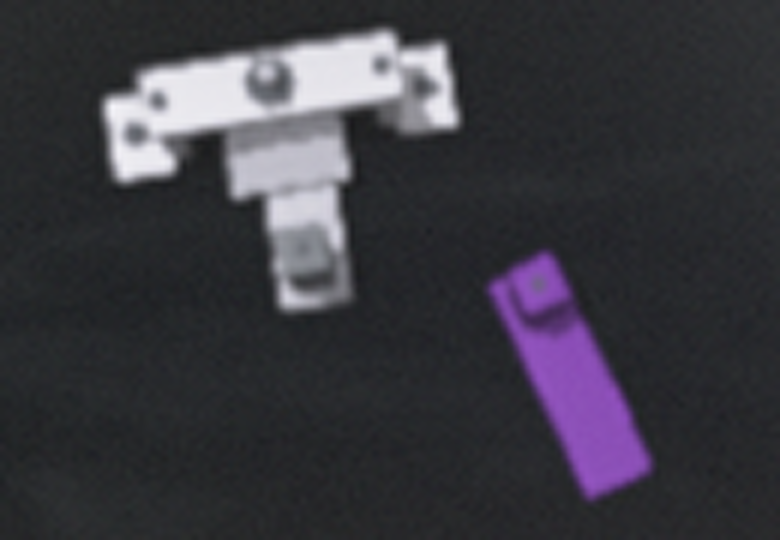

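The blade is in under the foot, heel edge (281,310)–(352,300), grip top about (303,243). Checking the numbers against the limits.

```bash
python3 - <<'E'
import pickle
from h import *
f=pickle.load(open("top3.pkl","rb"))
w=lambda P,z: ray(f,(np.array(P)+.5)/6-.5+[240,155],z)[:,:2]
loc=lambda p:(p-C)@np.array([U,[-U[1],U[0]]]).T
h=loc(w([(281,310),(352,300)],.011)); n=loc(w([(265,198),(338,187)],.011))
print("heel",h.round(4).tolist(),"origin x",h.mean(0)[0]+.015,"sides near lip",n.round(4).tolist(),"grip",loc(w([(303,243)],.056)))
v=n.mean(0)-h.mean(0); print("yaw rel",np.degrees(np.arctan2(v[1],v[0])))
E
```

```text
heel [[-0.0876, 0.0134], [-0.0884, -0.0172]] origin x -0.07300907465795058 sides near lip [[-0.0381, 0.0129], [-0.0385, -0.0189]] grip [[-0.06973413 -0.00267601]]
yaw rel -1.2852398269823704
```

```bash
python3 -c "
from workcell import env
print(env.close_job())"
```

```text
the job is handed in; nothing more can be done
None
```

The thick blade lies in the gap under the clamp's foot, about 72 mm before the clamp's origin, 2 mm off-centre and 1° off line; it was released, the thin blade was left alone, and the job is handed in (no verdict was returned, and the foot's lift was felt only as about 11 N drag, not measured).

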